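# Hang the target carrier in the reader and hold the enabling paddle

### The arm

A 7-joint arm with a two-finger parallel gripper is mounted at the origin on the work surface. World frame = base frame: x ahead of the robot, y to its left, z up, the work surface at z = 0. Lengths are in m, angles in rad, forces in N, time in s.
With the tool pointing down it reaches from about 0.425 to 1.025 m from the base axis. Payload 9.4 kg.
Tool frame: the origin (TCP) lies at the very end of the fingers, on their centre line; the grasp point (between the pads) lies behind it (env.hold_point_z is the z of the grasp point in the tool frame, in m); z points along the fingers, y is the direction in which the jaws open and shut (so a half turn about z gives the same grasp; the last joint's range is limited). The gripper opens to 85 mm and grips with 20 to 120 N. Pads are 22 mm wide; open, the fingers measure 114 mm over their backs; the gripper's body (76 mm by 85 mm) begins 54 mm behind the grasp point. The pads swing forward as they close: fully open they stand 13 mm farther back than shut.
Start: joints at [-1.421, 0.599, -0.003, 1.599, 0.002, 0.943, -0.08], TCP at [0.163, 0.706, 0.231] pointing down, gripper open.
Joint ranges: [-2.57, 2.57], [-0.35, 1.97], [-1.29, 1.29], [0.11, 2.56], [-1.05, 4.19], [0.11, 1.86], [-2.63, 2.63]. Speed limits (rad/s): [2.22, 2.22, 3.01, 3.01, 3.14, 3.14, 3.14].

### API

Orientations are given as a 3x3 rotation matrix whose columns are the frame's x, y, z axes.
In Python, from rig import env, read_camera, job_done gives the robot as it stands.
- The arm moves only by the tool apply_moves, never from a script. Its argument "increments" is a list of rows, each a list of 6 numbers: the shift along the tool's x, y, z in m, then the turn, a rotation vector about the tool's x, y, z in rad. A call has 1 to 10 rows; each row is the pose to reach, as a shift and turn from the pose commanded when the call began, along the tool's axes at that moment; what a row does not reach only later rows make up. A row lasts 1/10 s, in which the tool goes at most 50 mm and 8.59 degrees, less where a joint would pass 70% of its speed; a pose out of reach is approached as far as the arm can. A call with a gripper value outside its range is refused whole. "jaw" is the finger opening in m, from 0 to 0.0854, set as the call begins (left out, the last holds). The fingers move at their own pace and stop on an object; the grip force is fixed at half the most. Time passes only in rows, so rows that repeat a pose let the fingers close. It gives the time, the measured TCP pose, the force and the opening at its end, in the units of the state.
- env.get_state(): the state, without advancing time (a new reading comes with each control period).
- read_camera(name): name is "side" or "top" or "wrist"; returns a dict with "color" (384x512x3 uint8, red, green, blue), "depth" (384x512 float32, m along the optical axis (not along the pixel's ray), 0 where there is no reading), "mtx" (3x3 intrinsics, pixels), "R" (3x3) and "t" (3): a world point X has camera coordinates R X + t. Camera axes: x right, y down, z forward; pixel columns grow to the right and rows downward; lengths in m; the calibration is good to about 2 mm. The wrist camera is an equidistant fisheye: a pixel r from the principal point sees the ray r / f radians off the axis. A picture is of the moment at which its call begins.
- job_done(): hands the job in, once; it reports no verdict.
The state is a dict: "time": time; "q": joint angles; "qd": joint speeds; "effort": joint torques, N m; "ee_pos": TCP position; "eef_rot": TCP orientation; "wrist_force": force on the tool from outside, world axes, zero at the start; "moment": the same for the moment, N m; "gripper_width": finger opening in m.
Only numpy, scipy, OpenCV 4.12 (cv2) and the standard library are available. Lean on these libraries where they do the work, as an engineer would, in place of code of your own. Each camera call takes 0.05 s, during which the arm holds its last target. There are 200 camera calls.

### The job

In the range office, take the target carrier out of its wooden stand, hook it over the steel rail a good hand's width (about 10 cm) to either side of the reader, slide it along the rail without lifting it off until it hangs centred, within a centimetre, on the reader's two pointer blades, and let go of it. Then press the spring-loaded enabling paddle halfway down, level with the pointer on its gauge post and never down to its stop, and finish while still holding it there, so that the reader can scan. Leave everything else on the desk where it is.

Things in the scene. Friction and masses are not known exactly. Their poses are not given: they have to be found in the camera images.
- carrier: Loose target carrier, 160 g, upright in the stand: saddle hook, target plate below, grip tab above. Origin: centre of the underside of the hook's bridge, which rests on top of the rail; own z up, y along the groove. The groove opens downward, x -10 to +10 mm. Short leg: x -20 to -10, to 38 mm below the origin. Long leg: x 10 to 15, carries the plate. Legs and bridge are 28 wide (y); bridge 8 thick.
- carrier_tab (a point): Middle of the carrier's black grip tab, 31 mm above the carrier's origin. The tab stands upright on the bridge, 12 mm thick (own x), 28 mm wide (own y), from 8 to 54 mm above the origin.
- carrier_plate (a point): Middle of the carrier's white plate with a black round target spot on both faces, 60 mm below and 12.5 mm to +x of the carrier's origin. The plate is 80 wide (y), 80 high, 5 thick, its bottom 100 mm below the origin. The carrier balances upright when hung, either way round.
- stand: Fixed wooden two-slot stand, base 110 x 110 x 10 mm, origin centre of its underside, slots along own y, walls up to 50 mm above the desk. The carrier's plate stands in the slot at own x = +10 mm (7 wide, floor 10 above the desk, closed ends), so its origin starts 110 mm above the desk near x = -2, y = 0, leaning up to 5 degrees. The slot at x = +46 holds a plain plywood plate, 75 mm high, which stays.
- rail: Fixed horizontal round steel rail, 12 mm diameter, along own y between posts at own y = -220 and +220 mm with 24 mm black end blocks. Origin on the desk under the rail's middle; the rail's axis is 170 mm above it, its top 176 mm, so a hung carrier's origin is 176 mm above the desk.
- reader: Fixed grey fork reader under the rail, turned with it: box 116 (x) x 80 (y) x 50 mm high, origin centre of its underside, directly below the rail. At own x = -50 and +50 a lug, 83 mm high, carries a thin upright aluminium pointer blade up to 118 mm, at own y = 0: the mark. The carrier hangs between the lugs, clear of them; it is on the mark when its origin is at the reader's y = 0.
- paddle_base: Fixed grey base of the enabling paddle, 160 (x) x 60 (y) x 14 mm, origin centre of its underside. Two cheeks, 90 mm high, carry the hinge pin along own y at x = +60, 75 mm above the desk. A gauge post, 74 mm high, at own x = -50, y = +46 has a small pointer 58 mm above the desk: the height of the top of the paddle's free end at half travel.
- paddle_pad (a point): Middle of the top of the paddle's pad, the place to press down on, 95 mm from the hinge towards own -x of the base; moves with the paddle. The black paddle is 12 mm thick, the pad 40 long, 34 wide, its free end 115 mm from the hinge. At rest the top is level, 81 mm above the desk; at half travel the pad's middle is about 62 mm above the desk, at the stop about 44.
- paddle (a joint): Paddle angle, rad: 0 released (level), 0.40 at the stop; grows as the pad is pressed down. Halfway is 0.20. A spring pushes it back up: at the pad about 3 N to start, 8.5 N halfway, 14 N at the stop.
- mug: White mug, 76 mm across, 85 mm high, origin centre of its underside; a bystander.
- mouse: Black computer mouse, about 70 x 56 x 30 mm, origin on its underside; a bystander.
- jar: Glass sweet jar, 90 mm across, 100 mm high, origin centre of its underside; a bystander.
- glue: Small white bottle, 44 mm across, 100 mm high, origin centre of its underside; a bystander.
- pencup: Dark steel cup, 72 mm across, 100 mm high, origin centre of its underside; a bystander.
- stapler: Stapler, 130 x 34 x 42 mm, origin centre of its underside; a bystander.

How it is judged:
On the way, in this order (a step that is already met when the one before it is completed fails the run):
1. the carrier is hooked over the rail, at least 6 cm to one side of the reader's pointers (x of carrier in the frame of rail between -0.01 and 0.01 m and z of carrier in the frame of rail between 0.168 and 0.19 m and angle between the y axis of carrier and the y axis of rail, either way round below 0.3 rad and angle between carrier's own z axis and vertical below 0.35 rad and (y of carrier in the frame of reader above 0.06 m or y of carrier in the frame of reader below -0.06 m)), for 0.2 s.
2. the carrier hangs on the rail centred on the reader's pointers, let go (x of carrier in the frame of rail between -0.01 and 0.01 m and z of carrier in the frame of rail between 0.168 and 0.182 m and angle between the y axis of carrier and the y axis of rail, either way round below 0.3 rad and angle between carrier's own z axis and vertical below 0.35 rad and contact force between carrier and rail above 0.3 N and contact force between carrier and the fingers below 0.05 N and contact force between carrier and the arm below 0.05 N and y of carrier in the frame of reader between -0.013 and 0.013 m), for 0.3 s.
3. the paddle is held pressed halfway (value of joint paddle between 0.13 and 0.27 rad and contact force between any of the fingers, the arm and paddle above 2 N), for 0.5 s.
At the end, for the whole second after the job is handed in: The carrier hangs from the rail alone, at rest and untouched by the robot, its origin within 13 mm of the reader's pointers along the rail; the robot is still pressing the paddle with more than 2 N and holds it between 0.13 and 0.27 rad (halfway, 0.20) (all of step 2 and all of step 3 and linear speed of carrier below 0.03 m/s and velocity of joint paddle between -0.4 and 0.4 rad/s); the arm keeps its last pose, push and grip.
It fails at once if the carrier is lifted off the rail, or lowered onto it, at the reader instead of being slid there (y of carrier in the frame of reader between -0.045 and 0.045 m and x of carrier in the frame of rail between -0.03 and 0.03 m and z of carrier in the frame of rail between 0.2 and 0.26 m).
It fails at once if the paddle is pressed down to its stop (value of joint paddle above 0.37 rad).
It fails at once if the carrier is dropped (height (world z) of carrier below 0.06 m).
It fails at once if another thing on the desk is pushed away from its place (3 cm) (distance of any of mug, mouse, jar, glue, pencup, stapler from where it was at the start of the episode above 0.03 m).
It also fails if it takes over 59 s, if anything falls off the work surface, if the arm or the gripper's body presses on something with over 40 N, if the wrist force passes 120 N, or if a joint passes its speed limit or range.

## Working session

There is one attempt and no reset: what is moved stays moved. The work goes in short steps, Python scripts to look and compute and a tool call to move; the robot and the scene stay as the last step left them, time stands still between calls to the robot, and variables do not carry over. Pictures are saved under pics/ and viewed, about 8 in all and at most 12, crops included, and the job is handed in when it is done.

Besides the shell and the picture viewer there is one more tool, called after "Call:" by a JSON object that holds its "api" and its "payload". apply_moves: Moves the arm, as the interface text tells. Its arguments: {"type":"object","properties":{"increments":{"type":"array"},"jaw":{"type":"number"}},"required":["increments"]}

```bash
ls; mkdir -p pics; cat > h.py <<'E'
import numpy as np, cv2
from rig import env, read_camera, job_done
def cloud(c):
    K,R,t=c["mtx"],np.array(c["R"]),np.array(c["t"])
    d=c["depth"]; v,u=np.mgrid[:d.shape[0],:d.shape[1]]
    P=np.stack([(u-K[0][2])/K[0][0]*d,(v-K[1][2])/K[1][1]*d,d],-1)
    return (P-t)@R
def save(c,n): cv2.imwrite("pics/"+n,c["color"][:,:,::-1])
E
python3 - <<'E'
from h import *
for n in("side","top"):
    c=read_camera(n); save(c,n+"0.png"); np.savez(n+"0.npz",**c)
    print(n,c["mtx"],c["R"],c["t"])
print(env.get_state(),env.hold_point_z)
E
```

```text
pics
side [[347.47645268   0.         252.8478361 ]
 [  0.         347.47645268 188.85526397]
 [  0.           0.           1.        ]] [[ 0.86082357 -0.50856905  0.01844742]
 [-0.2754895  -0.49617002 -0.82335949]
 [ 0.42788821  0.70368518 -0.56722028]] [-0.51928908  0.25522675  0.91746875]
top [[350.37776144   0.         255.82834567]
 [  0.         350.37776144 188.33294426]
 [  0.           0.           1.        ]] [[-0.00560125 -0.99940929 -0.03390714]
 [-0.99041497  0.01022414 -0.1377449 ]
 [ 0.13801021  0.0328106  -0.98988719]] [0.03483413 0.61049774 1.06648107]
{'time': 0.1, 'q': array([-1.42068073,  0.60005975, -0.00254579,  1.60006108,  0.00179931,
        0.94289821, -0.07977432]), 'qd': array([ 1.76568891e-05, -2.88083086e-03, -4.67919124e-04, -2.62374934e-03,
        1.82223513e-04,  9.77640397e-04, -1.58982113e-04]), 'effort': array([ 6.14605495e-03, -7.77993393e+01,  1.57029066e+00, -2.58626711e+01,
        1.26817601e-02,  5.54641359e-03, -3.90374828e-05]), 'ee_pos': array([0.16294993, 0.70601137, 0.23048871]), 'eef_rot': array([[-9.74406729e-01,  2.24792103e-01, -1.91690685e-04],
       [ 2.24792147e-01,  9.74405716e-01, -1.41126106e-03],
       [-1.30455842e-04, -1.41823284e-03, -9.99998986e-01]]), 'wrist_force': array([1.07522339, 0.3857932 , 0.55614191]), 'moment': array([ 0.01883051, -0.010526  ,  0.02275058]), 'gripper_width': 0.08522357859084795} -0.0187
```

View pics/side0.png

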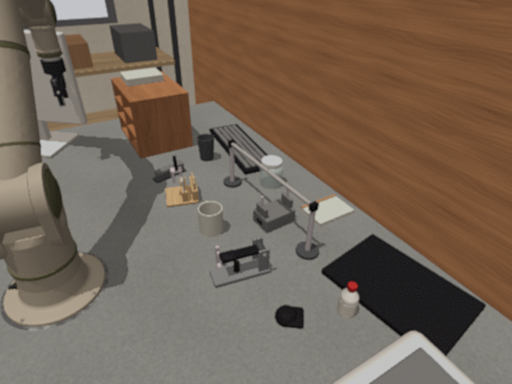

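View pics/top0.png

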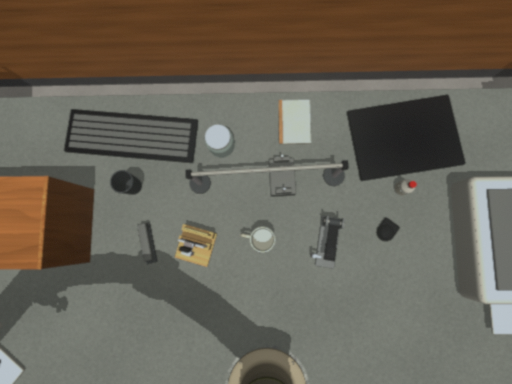

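Top view: the stand is at (196,245), rail from (188,174) to (345,165), reader near (283,178), mug at (262,238), paddle at (328,238), stapler at (147,242). I'll zoom in on both views and print 3D points.

```bash
python3 - <<'E'
from h import *
t=dict(np.load("top0.npz")); s=dict(np.load("side0.npz"))
a=t["color"][145:275,130:360]; a=cv2.resize(a,None,fx=3.4,fy=3.4,interpolation=3)
cv2.imwrite("pics/topz.png",a[:,:,::-1])
b=s["color"][125:290,145:335]; b=cv2.resize(b,None,fx=3.6,fy=3.6,interpolation=3)
cv2.imwrite("pics/sidez.png",b[:,:,::-1])
P=cloud(t); 
# height bands (top camera), components
z=P[...,2]
for lo,hi in((.03,.06),(.06,.1),(.1,.2)):
    m=((z>lo)&(z<hi)&(P[...,0]>.3)&(P[...,0]<.8)&(abs(P[...,1])<.5)).astype(np.uint8)
    n,l,st,ce=cv2.connectedComponentsWithStats(m)
    for i in range(1,n):
        if st[i,4]>8:
            q=P[l==i]; print(lo,st[i],q.min(0).round(3),q.max(0).round(3),np.median(q,0).round(3))
E
```

```text
0.03 [208 139  26  17  63] [0.721 0.103 0.03 ] [0.775 0.181 0.06 ] [0.729 0.127 0.045]
0.03 [268 158  26  10 154] [ 0.677 -0.089  0.033] [ 0.706 -0.009  0.058] [ 0.689 -0.05   0.049]
0.03 [269 171  27  25 534] [ 0.589 -0.094  0.032] [ 0.665 -0.012  0.058] [ 0.632 -0.053  0.049]
0.03 [333 172   5   5  11] [ 0.648 -0.225  0.034] [ 0.661 -0.213  0.056] [ 0.65  -0.217  0.046]
0.03 [117 175  13  17  89] [0.606 0.435 0.03 ] [0.658 0.472 0.06 ] [0.638 0.465 0.046]
0.03 [129 177  10  17  48] [0.598 0.407 0.035] [0.651 0.43  0.059] [0.618 0.412 0.046]
0.03 [196 180   5   5  13] [0.628 0.209 0.031] [0.639 0.219 0.06 ] [0.63  0.212 0.046]
0.03 [396 180  13  15  64] [ 0.588 -0.44   0.03 ] [ 0.63  -0.413  0.06 ] [ 0.605 -0.418  0.047]
0.03 [322 217   3   9  12] [ 0.493 -0.18   0.03 ] [ 0.518 -0.176  0.056] [ 0.505 -0.178  0.044]
0.03 [137 223  16  39 368] [0.385 0.357 0.03 ] [0.504 0.408 0.047] [0.445 0.381 0.041]
0.03 [181 224  33  15 159] [0.456 0.164 0.031] [0.5   0.264 0.059] [0.478 0.211 0.05 ]
0.03 [178 235  33  15 125] [0.422 0.175 0.03 ] [0.466 0.273 0.059] [0.447 0.213 0.049]
0.06 [205 1
[... 825 characters left out ...]
0 227  35  26 153] [ 0.414 -0.025  0.061] [0.488 0.079 0.089] [0.458 0.026 0.083]
0.06 [178 239  27   9  66] [0.429 0.186 0.06 ] [0.453 0.263 0.098] [0.441 0.218 0.085]
0.06 [312 254   9   4  22] [ 0.397 -0.163  0.06 ] [ 0.407 -0.137  0.076] [ 0.4   -0.146  0.063]
0.1 [205 126  19  18  98] [0.745 0.128 0.1  ] [0.798 0.184 0.105] [0.773 0.156 0.101]
0.1 [217 134  11   6  21] [0.756 0.116 0.1  ] [0.772 0.147 0.102] [0.76  0.131 0.101]
0.1 [211 143   8   6  12] [0.729 0.143 0.1  ] [0.744 0.165 0.103] [0.739 0.151 0.101]
0.1 [185 160 164  21 796] [ 0.623 -0.229  0.102] [0.669 0.225 0.186] [ 0.646 -0.005  0.174]
0.1 [178 242  16  15 155] [0.404 0.211 0.102] [0.445 0.246 0.166] [0.426 0.226 0.119]
```

View pics/topz.png

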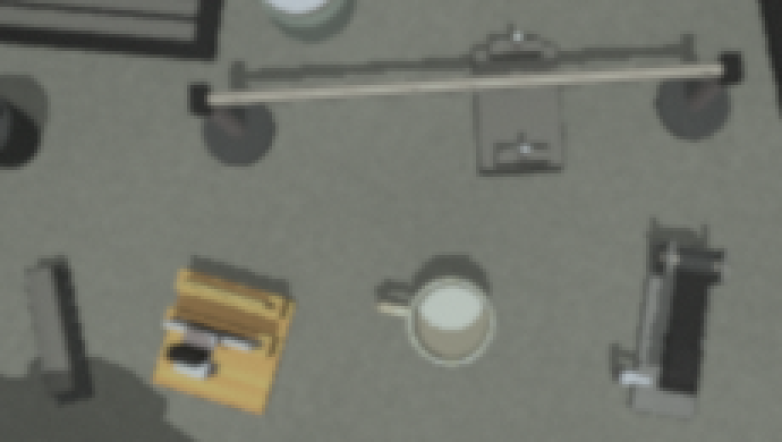

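View pics/sidez.png

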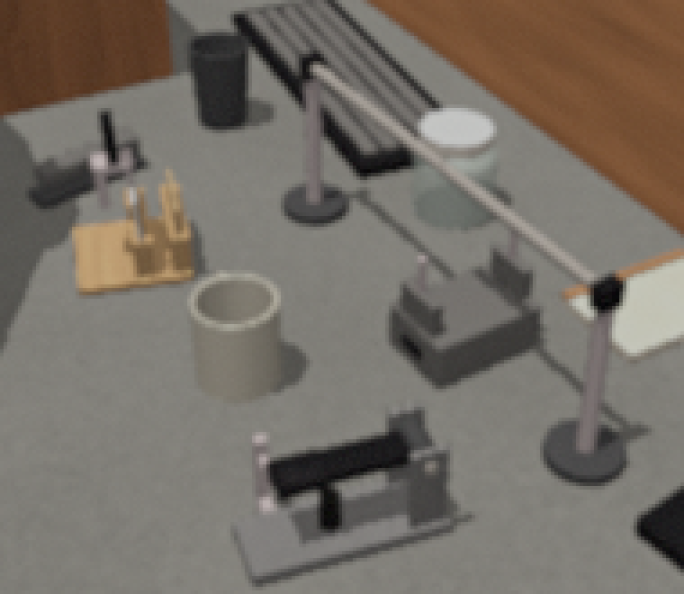

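Zoomed views: in the top crop the black tab is at about (188,355), the white plate edge at (220,335), and the plywood plate on its far side. The paddle hinge is at the far end (690,260), the pad at (680,370) and the gauge post at (635,378). In the side crop, the blades are at (422,265) and (512,238). Next I'll fit these.

```bash
python3 - <<'E'
from h import *
t=dict(np.load("top0.npz")); s=dict(np.load("side0.npz"))
for n,c in(("top",t),("side",s)):
    P=cloud(c); hsv=cv2.cvtColor(c["color"],cv2.COLOR_RGB2HSV)
    x,y,z=P[...,0],P[...,1],P[...,2]
    m=(z>.165)&(z<.19)&(x>.6)&(x<.69)&(abs(y)<.3); q=P[m]
    vx,vy,px,py=cv2.fitLine(q[:,:2].astype(np.float32),cv2.DIST_HUBER,0,.01,.01).ravel()
    sx=vx/vy; print(n,"rail x at y=0",px-py*sx,"dx/dy",sx,"y",y[m].min(),y[m].max(),"x",x[m].min(),x[m].max(),"z med",np.median(z[m]),z[m].max())
    e=m&(hsv[...,2]<70); 
    for g in (e&(y>0),e&(y<0)):
        if g.any(): print(" endblock",P[g].mean(0).round(4),g.sum())
    # reader top 50mm
    m=(z>.044)&(z<.056)&(x>.58)&(x<.72)&(y>-.12)&(y<.03); r=cv2.minAreaRect(P[m][:,:2].astype(np.float32)*1000); print(" reader",r)
    for a,b in((.585,.615),(.68,.71)):
        m=(z>.09)&(z<.125)&(x>a)&(x<b)&(y>-.1)&(y<0); print(" blade",m.sum(),P[m].mean(0).round(4) if m.any() else 0)
        m=(z>.075)&(z<.088)&(x>a)&(x<b)&(y>-.1)&(y<0); print(" lug",m.sum(),cv2.minAreaRect(P[m][:,:2].astype(np.float32)*1000) if m.any() else 0)
    # paddle: black, z~.081
    m=(z>.07)&(z<.088)&(x>.38)&(x<.51)&(y>-.25)&(y<-.15)&(hsv[...,2]<60); print(" paddle",m.sum(),cv2.minAreaRect(P[m][:,:2].astype(np.float32)*1000),np.median(z[m]))
    m=(z>.005)&(z<.022)&(x>.35)&(x<.55)&(y>-.28)&(y<-.12); print(" base",m.sum(),cv2.minAreaRect(P[m][:,:2].astype(np.float32)*1000))
    # stand
    w=(hsv[...,0]<25)&(hsv[...,1]>80)&(x>.35)&(x<.55)&(y>.13)&(y<.3)
    m=w&(z<.02); print(" standbase",m.sum(),cv2.minAreaRect(P[w][:,:2].astype(np.float32)*1000))
    m=(hsv[...,2]<50)&(z>.12)&(z<.18)&(x>.35)&(x<.5)&(y>.15)&(y<.3); q=P[m]; print(" tab",m.sum(),q.min(0).round(3),q.max(0).round(3),q.mean(0).round(4))
    if m.sum()>4: 
        tp=q[q[:,2]>.155]; print("  tabtop",len(tp),cv2.minAreaRect(tp[:,:2].astype(np.float32)*1000) if len(tp)>3 else 0)
E
```

```text
top rail x at y=0 0.64534235 dx/dy -0.047740396 y -0.2293223888158633 0.22518627481284584 x 0.6234402906369286 0.6690514899088078 z med 0.17434938945303732 0.1859506183051676
 endblock [0.6341 0.2151 0.1799] 44
 endblock [ 0.6546 -0.221   0.18  ] 49
 reader ((647.9755249023438, -52.19147491455078), (115.46500396728516, 79.95684051513672), 2.7129054069519043)
 blade 6 [ 0.598  -0.0541  0.1142]
 lug 63 ((599.6031494140625, -54.041748046875), (13.250901222229004, 48.80097961425781), 0.5597677826881409)
 blade 8 [ 0.6972 -0.0499  0.1096]
 lug 62 ((698.029296875, -49.60842514038086), (11.877799034118652, 49.77846908569336), 3.601057291030884)
 paddle 333 ((444.1266174316406, -189.62142944335938), (47.19335174560547, 102.39387512207031), 78.17338562011719) 0.08042656475943659
 base 452 ((443.6787414550781, -192.502685546875), (85.37384796142578, 162.40406799316406), 75.12841033935547)
 standbase 609 ((434.1092834472656, 225.8060760498047), (107.94113159179688, 110.37577056884766), 73.4449462890625)
 tab 27 [0.423 0.215 0.136] [0.432 0.235 0.166] [0.4272 0.2236 0.1567]
  tabtop 17 ((426.925
[... 592 characters left out ...]
40753174)
 blade 15 [ 0.6969 -0.0535  0.1009]
 lug 49 ((696.3848266601562, -53.9475212097168), (12.756978034973145, 49.11271286010742), 1.4353418350219727)
 paddle 365 ((440.6784973144531, -201.1571502685547), (29.71689224243164, 106.34212493896484), 80.91608428955078) 0.07948464294051356
 base 917 ((442.41021728515625, -191.08966064453125), (77.51300811767578, 157.7266082763672), 80.305419921875)
 standbase 431 ((435.46612548828125, 218.40261840820312), (112.41572570800781, 113.0136489868164), 71.6800765991211)
 tab 26 [0.419 0.209 0.121] [0.426 0.229 0.164] [0.4223 0.2146 0.146 ]
  tabtop 9 ((422.1686706542969, 219.22547912597656), (19.332311630249023, 4.627633571624756), 82.6102523803711)
```

Call:
{"api": "apply_moves", "payload": {"increments": [[-0.03, -0.034, -0.005, 0, 0, 0.1], [-0.06, -0.068, -0.01, 0, 0, 0.2], [-0.09, -0.102, -0.015, 0, 0, 0.3], [-0.12, -0.137, -0.02, 0, 0, 0.4], [-0.15, -0.17, -0.025, 0, 0, 0.5], [-0.18, -0.205, -0.03, 0, 0, 0.6], [-0.21, -0.24, -0.035, 0, 0, 0.7], [-0.24, -0.274, -0.04, 0, 0, 0.8], [-0.27, -0.308, -0.045, 0, 0, 0.9], [-0.3, -0.342, -0.05, 0, 0, 1.0]]}}

```text
time: 1.1
ee_pos: [0.3789, 0.3039, 0.2815]
eef_rot: [[-0.334, 0.943, -0.0], [0.943, 0.334, 0.0], [0.0, -0.0, -1.0]]
wrist_force: [0.1, 0.8, -0.3]
gripper_width: 0.0849
```

Call:
{"api": "apply_moves", "payload": {"increments": [[-0.03, 0.005, 0, 0, 0, 0.02], [-0.06, 0.01, 0, 0, 0, 0.04], [-0.093, 0.016, 0, 0, 0, 0.06], [-0.093, 0.016, 0, 0, 0, 0.06], [-0.093, 0.016, 0, 0, 0, 0.06]]}}

```text
time: 1.6
ee_pos: [0.425, 0.2231, 0.2812]
eef_rot: [[-0.279, 0.96, -0.0], [0.96, 0.279, -0.0], [0.0, -0.0, -1.0]]
wrist_force: [-0.4, 0.4, -1.1]
gripper_width: 0.0853
```

```bash
python3 - <<'E'
from h import *
c=read_camera("wrist"); save(c,"w1.png"); np.savez("w1.npz",**c)
print(c["mtx"],c["R"],c["t"]); print(env.get_state()["ee_pos"])
E
```

```text
[[297.31863964   0.         254.19076975]
 [  0.         297.31863964 190.50202404]
 [  0.           0.           1.        ]] [[ 0.96054095  0.27813684  0.0009852 ]
 [ 0.26695    -0.92289035  0.27750873]
 [ 0.07809463 -0.2662955  -0.96072261]] [-0.47162758  0.04248357  0.45253081]
[0.42457499 0.22396864 0.28118291]
```

View pics/w1.png

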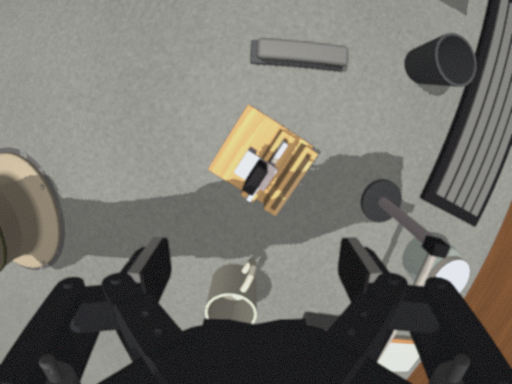

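The wrist picture shows the stand (265,160) turned the other way than I had assumed: its yaw is about -19°. The tab is at (257,178) and the plate edge runs from (283,150) to (250,198). I'll measure with the wrist cloud.

```bash
cat >> h.py <<'E'
def wcloud(c):
    K,R,t=c["mtx"],np.array(c["R"]),np.array(c["t"]); d=c["depth"]
    v,u=np.mgrid[:d.shape[0],:d.shape[1]]
    a=(u-K[0][2])/K[0][0]; b=(v-K[1][2])/K[1][1]; r=np.hypot(a,b)+1e-9
    k=np.tan(np.minimum(r,1.4))/r
    return (np.stack([a*k*d,b*k*d,d],-1)-t)@R
E
python3 - <<'E'
from h import *
c=dict(np.load("w1.npz")); P=wcloud(c); x,y,z=P[...,0],P[...,1],P[...,2]
print("cam",-c["R"].T@c["t"])
hsv=cv2.cvtColor(c["color"],cv2.COLOR_RGB2HSV)
reg=(x>.35)&(x<.5)&(y>.14)&(y<.31)&(np.arange(384)[:,None]<230)
blk=reg&(hsv[...,2]<45)&(z>.1)
q=P[blk]; print("tab",len(q),q.min(0).round(3),q.max(0).round(3))
for lo in(.12,.135,.15,.158):
    s=q[(q[:,2]>lo)&(q[:,2]<lo+.015)]
    if len(s)>3: print(lo,len(s),s.mean(0).round(4),cv2.minAreaRect(s[:,:2].astype(np.float32)*1000))
for nm,m in(("bridge",reg&(z>.105)&(z<.125)&(hsv[...,1]<60)&(hsv[...,2]>60)),("plate top",reg&(z>.08)&(z<.1)&(hsv[...,1]<60)),("wood",reg&(hsv[...,1]>70)&(z>.0)),("wood walls",reg&(hsv[...,1]>70)&(z>.045)&(z<.055)),("ply",reg&(hsv[...,1]>70)&(z>.065)&(z<.09))):
    if m.sum()>3: print(nm,m.sum(),P[m].mean(0).round(4),cv2.minAreaRect(P[m][:,:2].astype(np.float32)*1000))
E
```

```text
cam [0.40633639 0.2908916  0.42343166]
tab 178 [0.406 0.216 0.132] [0.432 0.291 0.423]
0.12 4 [0.4297 0.2409 0.1327] ((429.7530212402344, 240.95692443847656), (0.25239092111587524, 3.603649377822876), 73.33596801757812)
0.135 20 [0.4285 0.2412 0.143 ] ((428.5003662109375, 241.28904724121094), (0.6119659543037415, 7.863314151763916), 79.60675048828125)
0.15 142 [0.4237 0.2286 0.1609] ((424.5104064941406, 229.04721069335938), (26.000656127929688, 9.522747993469238), 75.37088012695312)
0.158 121 [0.4234 0.2271 0.1621] ((424.5104064941406, 229.04721069335938), (26.000656127929688, 9.522747993469238), 75.37088012695312)
bridge 596 [0.4246 0.2296 0.1166] ((426.6082458496094, 227.44735717773438), (28.399295806884766, 37.571163177490234), 74.14752960205078)
plate top 174 [0.4416 0.2349 0.0893] ((426.3021240234375, 226.93946838378906), (79.2550048828125, 35.465694427490234), 73.80111694335938)
wood 5134 [0.437  0.2309 0.0265] ((439.75994873046875, 219.0400848388672), (119.08966827392578, 124.27922821044922), 73.3289794921875)
wood walls 974 [0.4659 0.2242 0.0495] ((461.1559143066406, 217.06179809570312), (99.81485748291016, 55.50202941894531), 73.83395385742188)
ply 325 [0.4756 0.2149 0.073 ] ((445.6459045410156, 221.62811279296875), (76.3419189453125, 73.06439208984375), 74.2750015258789)
```

Call:
{"api": "apply_moves", "payload": {"increments": [[0.003, 0.003, 0.01, 0, 0, 0.14], [0.003, 0.003, 0.03, 0, 0, 0.28], [0.003, 0.003, 0.05, 0, 0, 0.42], [0.003, 0.003, 0.07, 0, 0, 0.553], [0.003, 0.003, 0.09, 0, 0, 0.553], [0.003, 0.003, 0.11, 0, 0, 0.553], [0.003, 0.003, 0.125, 0, 0, 0.553], [0.003, 0.003, 0.14, 0, 0, 0.553], [0.003, 0.003, 0.154, 0, 0, 0.553], [0.003, 0.003, 0.154, 0, 0, 0.553]]}}

```text
time: 2.65
ee_pos: [0.4256, 0.2281, 0.1258]
eef_rot: [[0.264, 0.965, -0.003], [0.965, -0.264, -0.001], [-0.002, -0.002, -1.0]]
wrist_force: [0.8, 0.2, 0.7]
gripper_width: 0.0856
```

Call:
{"api": "apply_moves", "payload": {"increments": [[0, 0, 0, 0, 0, 0], [0, 0, 0, 0, 0, 0], [0, 0, 0, 0, 0, 0], [0, 0, 0, 0, 0, 0], [0, 0, 0, 0, 0, 0], [0, 0, 0, 0, 0, 0], [0, 0, 0, 0, 0, 0], [0, 0, 0, 0, 0, 0]], "jaw": 0.005}}

```text
time: 3.45
ee_pos: [0.4286, 0.2273, 0.128]
eef_rot: [[0.267, 0.964, 0.003], [0.964, -0.267, 0.001], [0.002, 0.003, -1.0]]
wrist_force: [2.2, -1.8, 5.6]
gripper_width: 0.0115
```

Call:
{"api": "apply_moves", "payload": {"increments": [[0, 0, -0.01, 0, 0, 0], [0, 0, -0.025, 0, 0, 0], [0, 0, -0.045, 0, 0, 0], [0, 0, -0.065, 0, 0, 0], [0, 0, -0.09, 0, 0, 0], [0, 0, -0.115, 0, 0, 0], [0, 0, -0.14, 0, 0, 0], [0, 0, -0.165, 0, 0, 0], [0, 0, -0.185, 0, 0, 0], [0, 0, -0.2, 0, 0, 0]]}}

```text
time: 4.45
ee_pos: [0.4262, 0.2269, 0.3289]
eef_rot: [[0.266, 0.964, -0.0], [0.964, -0.266, 0.0], [0.0, -0.0, -1.0]]
wrist_force: [0.5, -0.4, -2.3]
gripper_width: 0.011
```

```bash
python3 - <<'E'
from h import *
ims=[]
for n in("wrist","side","top"):
    c=read_camera(n); np.savez(n[0]+"2.npz",**c); ims.append(c)
s=env.get_state(); print(s["ee_pos"],s["eef_rot"].round(3),s["wrist_force"])
e=s["ee_pos"]
for c in ims[1:]:
    p=c["R"]@e+c["t"]; print((c["mtx"]@p/p[2])[:2].round(1))
p=ims[1]["R"]@e+ims[1]["t"]; u,v=(ims[1]["mtx"]@p/p[2])[:2].astype(int)
a=cv2.resize(ims[1]["color"][max(v-50,0):v+70,max(u-60,0):u+60],None,fx=3.2,fy=3.2,interpolation=2)
b=ims[0]["color"]
H=max(a.shape[0],b.shape[0]); z=np.zeros((H,a.shape[1]+b.shape[1]-100,3),np.uint8)
z[:a.shape[0],:a.shape[1]]=a; z[:b.shape[0],a.shape[1]:]=b[:,50:-50]; 
z=cv2.resize(z,(796,int(H*796/z.shape[1]))); cv2.imwrite("pics/m2.png",z[:,:,::-1])
E
```

```text
[0.42649026 0.22723335 0.32791089] [[ 0.265  0.964  0.   ]
 [ 0.964 -0.265  0.001]
 [ 0.001 -0.    -1.   ]] [-1.05472541  0.04121345 -2.41679623]
[168.2 109.6]
[166.6 251.3]
```

View pics/m2.png

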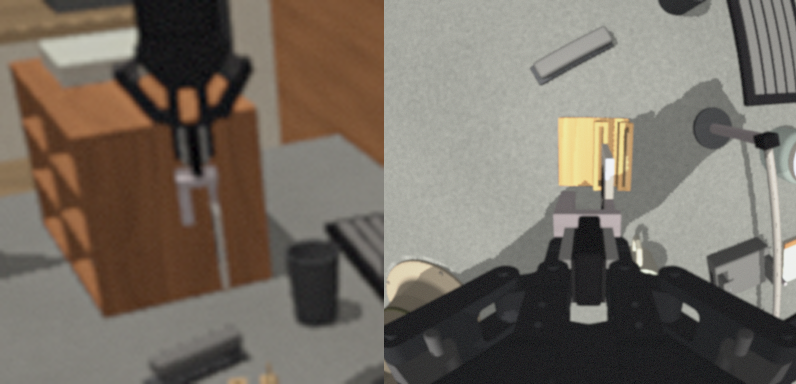

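Left half: the carrier is held, hook at (195,180) and plate below at (222,245), and it left the stand cleanly. I'll quantify its tilt and offset in the tool frame.

```bash
python3 - <<'E'
from h import *
s=env.get_state(); R=s["eef_rot"]; e=s["ee_pos"]
for n,f in(("w2",wcloud),("s2",cloud),("t2",cloud)):
    c=dict(np.load(n+".npz")); P=(f(c)-e)@R  # tool frame: x along carrier y(+), y along carrier x, z down
    x,y,z=P[...,0],P[...,1],P[...,2]; hsv=cv2.cvtColor(c["color"],cv2.COLOR_RGB2HSV)
    m=(abs(x)<.06)&(abs(y)<.05)&(z>.0)&(z<.13)&(hsv[...,2]>60)
    for lo,hi in((0.004,.022),(.022,.055),(.06,.08),(.08,.1),(.1,.12)):
        k=m&(z>lo)&(z<hi)
        if k.sum()>5: q=P[k]; print(n,(lo,hi),k.sum(),np.percentile(q,[3,50,97],axis=0).round(4).tolist())
E
```

```text
w2 (0.004, 0.022) 1191 [[0.0011, -0.0179, 0.0084], [0.011, -0.0041, 0.01], [0.0132, 0.0178, 0.0196]]
w2 (0.022, 0.055) 792 [[0.006, -0.0173, 0.0237], [0.0134, 0.0121, 0.0378], [0.039, 0.0165, 0.0537]]
w2 (0.06, 0.08) 81 [[-0.0009, 0.0114, 0.0602], [0.0315, 0.0121, 0.0679], [0.0392, 0.0168, 0.0794]]
w2 (0.08, 0.1) 71 [[-0.0112, 0.0116, 0.0802], [0.0245, 0.0117, 0.0902], [0.0392, 0.0169, 0.0993]]
w2 (0.1, 0.12) 35 [[0.0128, 0.0118, 0.1003], [0.0387, 0.0125, 0.1031], [0.0392, 0.0173, 0.1149]]
s2 (0.004, 0.022) 70 [[-0.0166, -0.0177, 0.0059], [-0.013, -0.0027, 0.0102], [0.0116, 0.0166, 0.0204]]
s2 (0.022, 0.055) 60 [[-0.0414, -0.0177, 0.0234], [-0.0144, -0.0096, 0.0379], [0.0075, 0.0158, 0.0541]]
s2 (0.06, 0.08) 16 [[-0.0426, 0.0108, 0.0615], [-0.0401, 0.0129, 0.0708], [0.0085, 0.0167, 0.0786]]
s2 (0.08, 0.1) 10 [[-0.0418, 0.0111, 0.0817], [-0.0395, 0.0136, 0.0898], [-0.0004, 0.0159, 0.0967]]
s2 (0.1, 0.12) 11 [[-0.0433, 0.0118, 0.1006], [-0.0381, 0.013, 0.109], [-0.0046, 0.016, 0.1137]]
t2 (0.004, 0.022) 71 [[-0.0128, -0.0183, 0.0058], [-0.0092, 0.0034, 0.0102], [-0.0002, 0.0185, 0.0201]]
t2 (0.022, 0.055) 64 [[-0.0382, -0.0174, 0.0262], [-0.0146, 0.0135, 0.0394], [0.0069, 0.0166, 0.0535]]
t2 (0.06, 0.08) 12 [[-0.0384, 0.0134, 0.0608], [-0.0286, 0.0164, 0.0696], [-0.0134, 0.017, 0.0754]]
t2 (0.08, 0.1) 18 [[-0.0384, 0.014, 0.0809], [-0.0159, 0.017, 0.0926], [0.0175, 0.0173, 0.099]]
t2 (0.1, 0.12) 15 [[-0.0386, 0.0121, 0.1025], [-0.0164, 0.0166, 0.1097], [0.0288, 0.017, 0.1174]]
```

Call:
{"api": "apply_moves", "payload": {"increments": [[-0.006, 0.013, 0, 0, 0, -0.02], [-0.017, 0.037, 0, 0, 0, -0.05], [-0.031, 0.067, 0, 0, 0, -0.09], [-0.046, 0.099, 0, 0, 0, -0.13], [-0.061, 0.131, 0, 0, 0, -0.17], [-0.076, 0.163, 0, 0, 0, -0.21], [-0.091, 0.195, 0, 0, 0, -0.25], [-0.104, 0.223, 0, 0, 0, -0.29], [-0.114, 0.245, 0, 0, 0, -0.316], [-0.118, 0.254, 0, 0, 0, -0.316]]}}

```text
time: 5.6
ee_pos: [0.641, 0.0437, 0.3256]
eef_rot: [[-0.045, 0.999, -0.002], [0.999, 0.045, -0.001], [-0.001, -0.002, -1.0]]
wrist_force: [-1.7, 0.6, -1.6]
gripper_width: 0.0114
```

Call:
{"api": "apply_moves", "payload": {"increments": [[0, 0, 0, 0, 0, 0], [0, 0, 0, 0, 0, 0]]}}

```text
time: 5.8
ee_pos: [0.6394, 0.0469, 0.3264]
eef_rot: [[-0.047, 0.999, -0.002], [0.999, 0.047, 0.0], [0.0, -0.002, -1.0]]
wrist_force: [-0.8, 0.7, -2.5]
gripper_width: 0.0116
```

```bash
python3 - <<'E'
from h import *
c=read_camera("wrist"); save(c,"w3.png"); np.savez("w3.npz",**c)
s=env.get_state(); np.savez("st3.npz",e=s["ee_pos"],R=s["eef_rot"]); print(s["ee_pos"],s["eef_rot"].round(4))
P=wcloud(c); x,y,z=P[...,0],P[...,1],P[...,2]
m=(z>.155)&(z<.182)&(x>.6)&(x<.68)&(y>.08)&(y<.195)
q=P[m]; print(m.sum())
for lo in np.arange(.08,.2,.02):
    k=q[(q[:,1]>lo)&(q[:,1]<lo+.02)]
    if len(k)>5: print(lo,len(k),np.percentile(k[:,0],[2,50,98]).round(4),"xmid at top z",k[k[:,2]>np.percentile(k[:,2],80)].mean(0).round(4))
E
```

```text
[0.63935907 0.04722175 0.3267301 ] [[-4.770e-02  9.989e-01 -1.600e-03]
 [ 9.989e-01  4.770e-02  6.000e-04]
 [ 6.000e-04 -1.500e-03 -1.000e+00]]
1362
0.08 242 [0.637  0.6427 0.6483] xmid at top z [0.6434 0.0892 0.1761]
0.1 234 [0.636  0.6415 0.6473] xmid at top z [0.6419 0.1104 0.1762]
0.12000000000000001 240 [0.6351 0.6407 0.6464] xmid at top z [0.6408 0.1286 0.1759]
0.14 241 [0.6342 0.6397 0.6454] xmid at top z [0.6399 0.1507 0.1761]
0.16000000000000003 236 [0.6333 0.6389 0.6445] xmid at top z [0.6391 0.1698 0.1761]
0.18000000000000002 169 [0.6325 0.6378 0.6436] xmid at top z [0.6376 0.1866 0.1762]
```

View pics/w3.png

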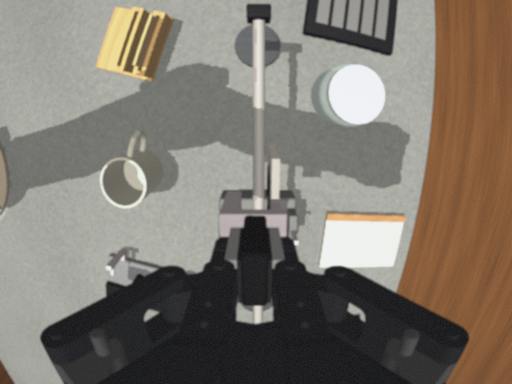

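The wrist view shows the carrier over the rail, with the rail running from (260,10) down to the plate at (257,200), and the plate on the far side. The rail centre at this y is x = 0.6448, so I need +3.5 mm and then lower.

Call:
{"api": "apply_moves", "payload": {"increments": [[0, 0.0035, 0.01, 0, 0, 0], [0, 0.0035, 0.025, 0, 0, 0], [0, 0.0035, 0.04, 0, 0, 0], [0, 0.0035, 0.055, 0, 0, 0], [0, 0.0035, 0.07, 0, 0, 0], [0, 0.0035, 0.085, 0, 0, 0], [0, 0.0035, 0.1, 0, 0, 0], [0, 0.0035, 0.113, 0, 0, 0], [0, 0.0035, 0.125, 0, 0, 0], [0, 0.0035, 0.13, 0, 0, 0]]}}

```text
time: 6.85
ee_pos: [0.6435, 0.0462, 0.1958]
eef_rot: [[-0.047, 0.999, -0.001], [0.999, 0.047, -0.0], [-0.0, -0.001, -1.0]]
wrist_force: [-0.3, -0.2, -1.8]
gripper_width: 0.0114
```

Call:
{"api": "apply_moves", "payload": {"increments": [[0, 0, 0.001, 0, 0, 0], [0, 0, 0.002, 0, 0, 0], [0, 0, 0.003, 0, 0, 0], [0, 0, 0.003, 0, 0, 0]]}}

```text
time: 7.25
ee_pos: [0.6441, 0.0462, 0.1947]
eef_rot: [[-0.047, 0.999, 0.001], [0.999, 0.047, 0.0], [0.0, 0.001, -1.0]]
wrist_force: [0.7, 0.7, -1.5]
gripper_width: 0.0116
```

Call:
{"api": "apply_moves", "payload": {"increments": [[0, 0, 0.001, 0, 0, 0], [0, 0, 0.002, 0, 0, 0], [0, 0, 0.002, 0, 0, 0]]}}

```text
time: 7.55
ee_pos: [0.6443, 0.0462, 0.1942]
eef_rot: [[-0.047, 0.999, 0.002], [0.999, 0.047, 0.001], [0.001, 0.002, -1.0]]
wrist_force: [-4.5, 0.9, 12.7]
gripper_width: 0.0111
```

```bash
python3 - <<'E'
from h import *
c=read_camera("wrist"); s=env.get_state(); R=s["eef_rot"]; e=s["ee_pos"]; print(e,s["wrist_force"])
np.savez("w4.npz",**c)
W=wcloud(c); hsv=cv2.cvtColor(c["color"],cv2.COLOR_RGB2HSV)
x,y,z=W[...,0],W[...,1],W[...,2]
m=(z>.165)&(z<.18)&(x>.63)&(x<.66)&(y>.09)&(y<.19); q=W[m]; f=np.polyfit(q[:,1],q[:,0],1); print("rail",f,np.polyval(f,e[1]),"ztop",np.percentile(q[:,2],98))
P=(W-e)@R; x,y,z=P[...,0],P[...,1],P[...,2]
m=(abs(x)<.06)&(abs(y)<.03)&(z>.004)&(z<.022)&(hsv[...,2]>60); q=W[m]; print("bridge",m.sum(),np.percentile(q,[3,50,97],axis=0).round(4))
m=(abs(x)<.06)&(y<.03)&(y>.009)&(z>.03)&(z<.12)&(hsv[...,2]>60); q=W[m]; print("plate",m.sum(),np.percentile(q,[3,50,97],axis=0).round(4))
E
```

```text
[0.64432187 0.04615806 0.19420298] [-3.83069235 -0.6162033  12.60068863]
rail [-0.04713153  0.64671879] 0.6445432861762557 ztop 0.17664260130474232
bridge 2794 [[0.6272 0.047  0.1727]
 [0.6429 0.064  0.1756]
 [0.6609 0.1037 0.1843]]
plate 713 [[0.6548 0.0499 0.081 ]
 [0.6562 0.0732 0.1544]
 [0.6598 0.0863 0.1595]]
```

Call:
{"api": "apply_moves", "payload": {"increments": [[0, 0, -0.0012, 0, 0, 0], [-0.005, 0, -0.0012, 0, 0, 0], [-0.015, 0, -0.0012, 0, 0, 0], [-0.028, 0, -0.0012, 0, 0, 0], [-0.042, 0, -0.0012, 0, 0, 0], [-0.056, 0, -0.0012, 0, 0, 0], [-0.07, 0, -0.0012, 0, 0, 0], [-0.083, 0, -0.0012, 0, 0, 0], [-0.093, 0, -0.0012, 0, 0, 0], [-0.1, 0, -0.0012, 0, 0, 0]]}}

```text
time: 8.6
ee_pos: [0.6494, -0.054, 0.1943]
eef_rot: [[-0.047, 0.999, 0.002], [0.999, 0.047, 0.001], [0.001, 0.002, -1.0]]
wrist_force: [-1.1, 4.2, 6.2]
gripper_width: 0.0114
```

Call:
{"api": "apply_moves", "payload": {"increments": [[0, 0, 0, 0, 0, 0], [0, 0, 0, 0, 0, 0]]}}

```text
time: 8.8
ee_pos: [0.6493, -0.0552, 0.1943]
eef_rot: [[-0.046, 0.999, 0.002], [0.999, 0.046, -0.001], [-0.001, 0.002, -1.0]]
wrist_force: [-0.5, -2.6, 5.8]
gripper_width: 0.0113
```

```bash
python3 - <<'E'
from h import *
s=env.get_state(); R=s["eef_rot"]; e=s["ee_pos"]; print(e,s["wrist_force"])
for n,f in(("wrist",wcloud),("side",cloud),("top",cloud)):
    c=read_camera(n); np.savez(n[0]+"5.npz",**c); W=f(c); hsv=cv2.cvtColor(c["color"],cv2.COLOR_RGB2HSV)
    ry=np.array([-.0471,.9989]); o=np.array([.647,-.054])
    Y=(W[...,:2]-o)@ry; X=(W[...,:2]-o)@np.array([.9989,.0471]); z=W[...,2]
    def p(nm,m): 
        if m.sum()>3: print(n,nm,m.sum(),"Y",np.percentile(Y[m],[2,50,98]).round(4),"X",np.percentile(X[m],[2,50,98]).round(4))
    for sg in(-1,1):
        g=(abs(X-sg*.05)<.014)&(abs(Y)<.045)
        p("lug%d"%sg,g&(z>.06)&(z<.09)); p("blade%d"%sg,g&(z>.09)&(z<.125))
    p("plate",(abs(X-.013)<.012)&(abs(Y)<.06)&(z>.078)&(z<.155)&(hsv[...,2]>60))
    p("bridge",(abs(X)<.025)&(abs(Y)<.03)&(z>.176)&(z<.19)&(hsv[...,2]>60))
    p("readertop",(abs(X)<.06)&(abs(Y)<.06)&(z>.044)&(z<.056))
    if n=="side": 
        a=cv2.resize(c["color"][150:250,225:325],None,fx=6,fy=6,interpolation=2); cv2.imwrite("pics/s5.png",a[:,:,::-1])
E
```

```text
[ 0.64933448 -0.05517957  0.19427416] [-0.45530777 -2.56574169  5.78863421]
wrist lug-1 841 Y [-0.0239  0.0038  0.0238] X [-0.0526 -0.0446 -0.0391]
wrist blade-1 158 Y [-0.0036  0.001   0.0023] X [-0.0502 -0.0464 -0.0442]
wrist lug1 830 Y [-0.0241  0.0044  0.0242] X [0.046  0.0496 0.0578]
wrist blade1 174 Y [-0.0038  0.0012  0.0024] X [0.0492 0.0514 0.0554]
wrist plate 405 Y [-0.0045  0.0265  0.0378] X [0.0138 0.0149 0.0196]
wrist bridge 1162 Y [-0.0006  0.0096  0.0227] X [-0.0157  0.0006  0.0206]
wrist readertop 4402 Y [-0.037   0.0113  0.0385] X [-0.0501 -0.0118  0.0544]
side lug-1 100 Y [-0.0274 -0.0069  0.0213] X [-0.0563 -0.0535 -0.0432]
side blade-1 16 Y [-0.0053 -0.0031  0.0008] X [-0.0532 -0.0501 -0.0468]
side lug1 42 Y [-0.0277 -0.0215 -0.0062] X [0.044  0.0476 0.0561]
side blade1 4 Y [-0.0061 -0.0045 -0.0028] X [0.0518 0.0525 0.0539]
side plate 166 Y [-0.0436 -0.0251  0.0343] X [0.0112 0.0138 0.017 ]
side bridge 67 Y [-0.019  -0.0109  0.0113] X [-0.0188 -0.0067  0.017 ]
side readertop 416 Y [-0.0418 -0.0166  0.0351] X [-0.0565 -0.0002  0.0514]
```

View pics/s5.png

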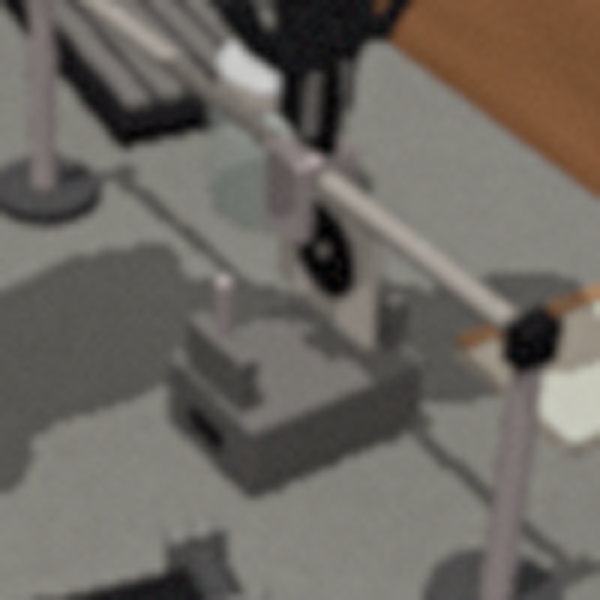

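The side view shows the carrier hanging between the lugs over the reader. The wrist fit puts the plate about 1–2 mm from the mark and the side fit agrees, so I'll release it.

Call:
{"api": "apply_moves", "payload": {"increments": [[0, 0, 0, 0, 0, 0], [0, 0, 0, 0, 0, 0], [0, 0, 0, 0, 0, 0], [0, 0, 0, 0, 0, 0], [0, 0, 0, 0, 0, 0], [0, 0, 0, 0, 0, 0]], "jaw": 0.045}}

```text
time: 9.55
ee_pos: [0.6486, -0.0536, 0.1934]
eef_rot: [[-0.047, 0.999, -0.0], [0.999, 0.047, -0.0], [-0.0, -0.0, -1.0]]
wrist_force: [-0.0, -0.5, -0.2]
gripper_width: 0.0447
```

Call:
{"api": "apply_moves", "payload": {"increments": [[0, 0, -0.005, 0, 0, 0], [0, 0, -0.015, 0, 0, 0], [0, 0, -0.03, 0, 0, 0], [0, 0, -0.05, 0, 0, 0], [0, 0, -0.07, 0, 0, 0], [0, 0, -0.09, 0, 0, 0], [0, 0, -0.1, 0, 0, 0], [0, 0, -0.1, 0, 0, 0]]}}

```text
time: 10.35
ee_pos: [0.6493, -0.0539, 0.2957]
eef_rot: [[-0.047, 0.999, 0.003], [0.999, 0.047, 0.0], [0.0, 0.003, -1.0]]
wrist_force: [0.2, -0.6, -0.3]
gripper_width: 0.0448
```

```bash
cat > chk.py <<'E'
from h import *
import sys
s=env.get_state(); R=s["eef_rot"]; e=s["ee_pos"]; print(e,R.round(3).tolist(),s["wrist_force"],s["time"])
ry=np.array([-.0471,.9989]); o=np.array([.647,-.054])
for n,f in(("wrist",wcloud),("side",cloud),("top",cloud)):
    c=read_camera(n); np.savez(n[0]+sys.argv[1]+".npz",**c); W=f(c); hsv=cv2.cvtColor(c["color"],cv2.COLOR_RGB2HSV)
    Y=(W[...,:2]-o)@ry; X=(W[...,:2]-o)@np.array([.9989,.0471]); z=W[...,2]
    def p(nm,m):
        if m.sum()>3: print(n,nm,m.sum(),"Y",np.percentile(Y[m],[2,50,98]).round(4),"X",np.percentile(X[m],[2,50,98]).round(4),"z",np.percentile(z[m],[50,98]).round(4))
    for sg in(-1,1):
        g=(abs(X-sg*.05)<.014)&(abs(Y)<.045)
        p("lug%d"%sg,g&(z>.06)&(z<.09))
    p("plate",(abs(X-.013)<.012)&(abs(Y)<.06)&(z>.078)&(z<.155)&(hsv[...,2]>60))
    p("bridge",(abs(X)<.025)&(abs(Y)<.03)&(z>.18)&(z<.19)&(hsv[...,2]>60))
    p("tabtop",(abs(X)<.025)&(abs(Y)<.03)&(z>.222)&(z<.24)&(hsv[...,2]<60))
E
python3 chk.py 6
```

```text
[ 0.64932819 -0.05389337  0.29571961] [[-0.047, 0.999, 0.003], [0.999, 0.047, 0.0], [0.0, 0.003, -1.0]] [ 0.16033393 -0.61634448 -0.30995924] 10.35
wrist lug-1 448 Y [-0.0239  0.0031  0.0237] X [-0.0532 -0.0449 -0.039 ] z [0.0819 0.0845]
wrist lug1 402 Y [-0.0239  0.0051  0.0237] X [0.0459 0.0503 0.0578] z [0.0821 0.0862]
wrist plate 50 Y [-0.034   0.0373  0.0376] X [0.0152 0.0175 0.0217] z [0.1344 0.155 ]
wrist bridge 826 Y [-0.0154  0.0003  0.012 ] X [-0.0166  0.0082  0.0199] z [0.1835 0.1856]
wrist tabtop 497 Y [-0.0134  0.0001  0.0119] X [-0.0039  0.0007  0.0059] z [0.2293 0.2308]
side lug-1 101 Y [-0.0269 -0.0076  0.0219] X [-0.0563 -0.0533 -0.043 ] z [0.0766 0.0854]
side lug1 39 Y [-0.0271 -0.0223 -0.004 ] X [0.0442 0.0489 0.0568] z [0.077  0.0857]
side plate 155 Y [-0.043  -0.0246  0.0319] X [0.013  0.0159 0.0205] z [0.1024 0.1464]
side bridge 53 Y [-0.0177 -0.006   0.0094] X [-0.0187 -0.006   0.0164] z [0.1824 0.1883]
side tabtop 19 Y [-0.0172 -0.0111  0.0022] X [-0.0078 -0.0054  0.001 ] z [0.2267 0.2292]
```

Call:
{"api": "apply_moves", "payload": {"increments": [[-0.006, -0.012, 0, 0, 0, 0.02], [-0.018, -0.037, 0, 0, 0, 0.05], [-0.03, -0.062, 0, 0, 0, 0.08], [-0.044, -0.09, 0, 0, 0, 0.11], [-0.058, -0.12, 0, 0, 0, 0.14], [-0.073, -0.15, 0.005, 0, 0, 0.17], [-0.088, -0.18, 0.01, 0, 0, 0.2], [-0.102, -0.21, 0.015, 0, 0, 0.22], [-0.114, -0.235, 0.02, 0, 0, 0.24], [-0.12, -0.246, 0.02, 0, 0, 0.24]], "jaw": 0}}

```text
time: 11.5
ee_pos: [0.4048, -0.1859, 0.2727]
eef_rot: [[0.196, 0.981, -0.002], [0.981, -0.196, 0.001], [0.001, -0.003, -1.0]]
wrist_force: [0.6, -0.5, -0.5]
gripper_width: 0.0001
```

Call:
{"api": "apply_moves", "payload": {"increments": [[0, 0, 0, 0, 0, 0], [0, 0, 0, 0, 0, 0], [0, 0, 0, 0, 0, 0]]}}

```text
time: 11.8
ee_pos: [0.4098, -0.1846, 0.2736]
eef_rot: [[0.19, 0.982, 0.001], [0.982, -0.19, -0.0], [-0.0, 0.001, -1.0]]
wrist_force: [0.3, -0.7, 0.3]
gripper_width: 0.0003
```

```bash
python3 - <<'E'
from h import *
s=env.get_state(); e=s["ee_pos"]; print(e,s["eef_rot"].round(3).tolist(),s["wrist_force"],s["gripper_width"])
c=read_camera("wrist"); save(c,"w7.png"); W=wcloud(c); hsv=cv2.cvtColor(c["color"],cv2.COLOR_RGB2HSV)
x,y,z=W[...,0],W[...,1],W[...,2]
m=(z>.072)&(z<.088)&(x>.35)&(x<.53)&(y>-.26)&(y<-.12)&(hsv[...,2]<70)
n,l,st,_=cv2.connectedComponentsWithStats(m.astype(np.uint8)); i=1+np.argmax(st[1:,4]); q=W[l==i]
print("paddle",len(q),st[i],q.min(0),q.max(0),cv2.minAreaRect(q[:,:2].astype(np.float32)*1000))
for lo in np.arange(.38,.52,.01):
    k=q[(q[:,0]>lo)&(q[:,0]<lo+.01)]
    if len(k)>5: print(lo.round(3),len(k),np.percentile(k[:,1],[3,97]).round(4),np.median(k[:,2]).round(4))
E
```

```text
[ 0.40978948 -0.18460872  0.27355788] [[0.19, 0.982, 0.001], [0.982, -0.19, -0.0], [-0.0, 0.001, -1.0]] [ 0.28857198 -0.67278056  0.25088201] 0.0003420728290328038
paddle 2268 [ 238  159   95   29 2268] [ 0.38982681 -0.22167589  0.07237366] [ 0.50134638 -0.17255706  0.0857064 ] ((445.41583251953125, -197.1502227783203), (32.052642822265625, 109.7949447631836), 79.65599822998047)
0.39 182 [-0.2037 -0.174 ] 0.0804
0.4 191 [-0.2053 -0.1746] 0.0806
0.41 241 [-0.2063 -0.1758] 0.0806
0.42 233 [-0.2074 -0.1777] 0.0805
0.43 213 [-0.208  -0.1808] 0.0806
0.44 209 [-0.2095 -0.1829] 0.0805
0.45 209 [-0.2113 -0.1844] 0.0804
0.46 206 [-0.2134 -0.1863] 0.0806
0.47 204 [-0.2153 -0.188 ] 0.0805
0.48 207 [-0.2182 -0.1901] 0.0803
0.49 164 [-0.2151 -0.191 ] 0.0812
0.5 8 [-0.1992 -0.1915] 0.0848
```

View pics/w7.png

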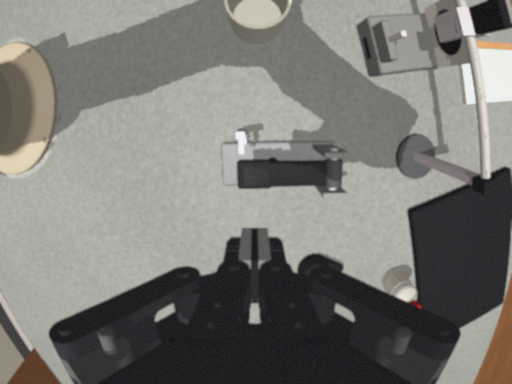

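The wrist view shows the paddle at (290,172) with the pad at the left end (258,173), and the gauge post at (241,140). The carrier still hangs at (470,25). Pad centre is about (0.409, -0.192).

Call:
{"api": "apply_moves", "payload": {"increments": [[-0.0075, 0, 0.01, 0, 0, 0], [-0.0075, 0, 0.03, 0, 0, 0], [-0.0075, 0, 0.055, 0, 0, 0], [-0.0075, 0, 0.08, 0, 0, 0], [-0.0075, 0, 0.105, 0, 0, 0], [-0.0075, 0, 0.13, 0, 0, 0], [-0.0075, 0, 0.15, 0, 0, 0], [-0.0075, 0, 0.168, 0, 0, 0], [-0.0075, 0, 0.18, 0, 0, 0], [-0.0075, 0, 0.184, 0, 0, 0]]}}

```text
time: 12.85
ee_pos: [0.4074, -0.192, 0.0881]
eef_rot: [[0.191, 0.982, -0.002], [0.982, -0.191, 0.001], [0.0, -0.002, -1.0]]
wrist_force: [-0.0, 1.2, -0.4]
gripper_width: -0.0001
```

Call:
{"api": "apply_moves", "payload": {"increments": [[0, 0, 0.002, 0, 0, 0], [0, 0, 0.005, 0, 0, 0], [0, 0, 0.008, 0, 0, 0], [0, 0, 0.011, 0, 0, 0], [0, 0, 0.014, 0, 0, 0], [0, 0, 0.017, 0, 0, 0], [0, 0, 0.019, 0, 0, 0], [0, 0, 0.021, 0, 0, 0], [0, 0, 0.021, 0, 0, 0], [0, 0, 0.021, 0, 0, 0]]}}

```text
time: 13.85
ee_pos: [0.4076, -0.1925, 0.0686]
eef_rot: [[0.192, 0.981, 0.001], [0.981, -0.192, -0.0], [0.0, 0.001, -1.0]]
wrist_force: [1.2, 1.4, 5.9]
gripper_width: -0.0
```

Call:
{"api": "apply_moves", "payload": {"increments": [[0, 0, 0.002, 0, 0, 0], [0, 0, 0.004, 0, 0, 0], [0, 0, 0.005, 0, 0, 0], [0, 0, 0.005, 0, 0, 0], [0, 0, 0.005, 0, 0, 0]]}}

```text
time: 14.35
ee_pos: [0.408, -0.1926, 0.0638]
eef_rot: [[0.192, 0.981, 0.002], [0.981, -0.192, -0.0], [0.0, 0.002, -1.0]]
wrist_force: [0.8, 0.5, 8.0]
gripper_width: -0.0001
```

```bash
python3 chk.py 8; python3 - <<'E'
from h import *
c=dict(np.load("s8.npz")); W=cloud(c); hsv=cv2.cvtColor(c["color"],cv2.COLOR_RGB2HSV)
a=np.deg2rad(-9.5); X=(W[...,:2]-[.409,-.192])@[np.cos(a),np.sin(a)]; Y=(W[...,:2]-[.409,-.192])@[-np.sin(a),np.cos(a)]
m=(hsv[...,2]<60)&(abs(Y)<.017)&(X>-.02)&(X<.075)&(W[...,2]<.09)&(W[...,2]>.045)
for lo in np.arange(-.02,.08,.01):
    k=m&(X>lo)&(X<lo+.01); 
    if k.sum()>3: print(lo.round(3),k.sum(),np.percentile(W[k][:,2],[50,90]).round(4))
s=env.get_state(); print(s["ee_pos"],s["wrist_force"],s["time"])
b=cv2.resize(c["color"][225:290,195:285],None,fx=8,fy=8,interpolation=2); cv2.imwrite("pics/s8.png",b[:,:,::-1])
E
```

```text
[ 0.40795466 -0.19260133  0.0637998 ] [[0.192, 0.981, 0.002], [0.981, -0.192, -0.0], [0.0, 0.002, -1.0]] [0.79507667 0.51773229 7.96040196] 14.35
wrist lug-1 207 Y [-0.0261 -0.0198 -0.0139] X [-0.0555 -0.0538 -0.05  ] z [0.0648 0.0706]
side lug-1 102 Y [-0.0266 -0.007   0.021 ] X [-0.0563 -0.0536 -0.0425] z [0.0761 0.0875]
side lug1 37 Y [-0.0268 -0.0222 -0.008 ] X [0.044  0.0502 0.0564] z [0.0753 0.0841]
side plate 156 Y [-0.0428 -0.0256  0.0328] X [0.0126 0.0161 0.0199] z [0.1011 0.1467]
side bridge 52 Y [-0.0173 -0.0072  0.01  ] X [-0.0193 -0.0065  0.0172] z [0.1825 0.1882]
side tabtop 17 Y [-0.018  -0.0085  0.0031] X [-0.0069 -0.0047 -0.0005] z [0.2261 0.2292]
top lug-1 77 Y [-0.0219  0.0049  0.0266] X [-0.0546 -0.0499 -0.0404] z [0.0812 0.0861]
top lug1 75 Y [-0.0224  0.0051  0.0268] X [0.0452 0.049  0.0569] z [0.0817 0.086 ]
top plate 24 Y [-0.0391  0.0156  0.0386] X [0.0137 0.0144 0.0189] z [0.1511 0.1548]
top bridge 72 Y [-0.0127  0.0004  0.0143] X [-0.0171 -0.0073  0.019 ] z [0.183  0.1893]
top tabtop 32 Y [-0.0103  0.0003  0.0109] X [-0.0062 -0.0018  0.0024] z [0.2283 0.2324]
-0.02 39 [0.0598 0.0822]
-0.01 24 [0.0601 0.0756]
0.0 19 [0.0642 0.082 ]
0.01 33 [0.0642 0.0772]
0.02 38 [0.0662 0.0685]
0.03 35 [0.0681 0.0701]
0.04 34 [0.0703 0.0722]
0.05 34 [0.072 0.074]
0.06 31 [0.0743 0.0759]
0.07 19 [0.0753 0.0769]
[ 0.40795917 -0.19257721  0.06384239] [1.59966493 1.6470506  8.6492681 ] 14.5
```

View pics/s8.png

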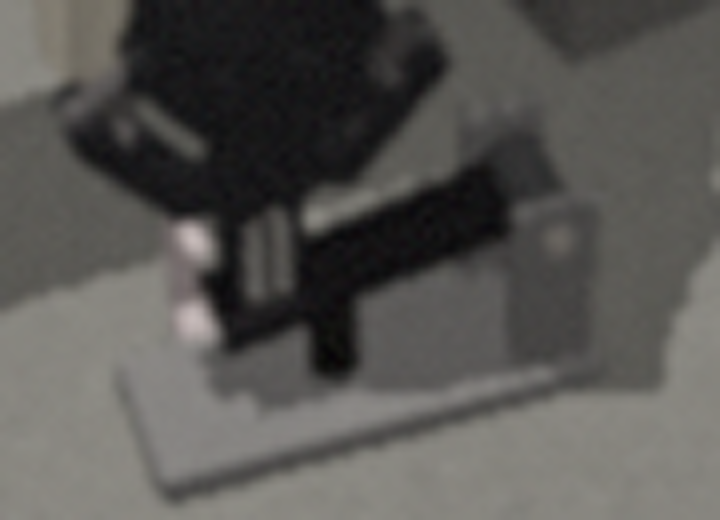

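Call:
{"api": "apply_moves", "payload": {"increments": [[0, 0, 0, 0, 0, 0], [0, 0, 0, 0, 0, 0], [0, 0, 0, 0, 0, 0], [0, 0, 0, 0, 0, 0], [0, 0, 0, 0, 0, 0], [0, 0, 0, 0, 0, 0]]}}

```text
time: 15.1
ee_pos: [0.408, -0.1926, 0.0638]
eef_rot: [[0.191, 0.981, 0.002], [0.981, -0.191, -0.0], [-0.0, 0.002, -1.0]]
wrist_force: [1.7, 1.2, 7.8]
gripper_width: 0.0002
```

```bash
python3 -c "
from h import *
s=env.get_state(); print(s['ee_pos'],s['wrist_force'],s['time']); print(job_done())"
```

```text
[ 0.40796498 -0.19256129  0.06383898] [1.73371647 1.19904973 7.79604461] 15.1
the job is handed in; nothing more can be done
None
```

I took the carrier out of the stand, hooked it over the rail about 10 cm to the left (+y) side of the reader and slid it along to the pointers. I let go of it there, then pressed the paddle halfway and held it while handing in at 15.1 s. The hand-in gives no verdict, so these are my own last checks:

- **Carrier:** It hangs upright and let go, its bridge resting on the rail. All three cameras put it 1 to 2 mm from the reader's mark. Their absolute y readings differ by up to about 5 mm, so I measured the carrier against the reader's lugs within each view.
- **Paddle:** The slope of its top in the side view gives about 0.20 rad. The wrist reads about 8 N upward, with the fingertips at 64 mm and steady. The joint angle itself cannot be read, so 0.20 rad is an estimate from the image.
- **Other things on the desk:** Nothing was seen to move and no unexpected forces came up, but I did not re-measure the positions of the other things.

I misread the stand's yaw at first with the wrong sign. The first wrist picture showed it, and I corrected it before grasping.

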